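# Clip a glass plate into the draw-down board

## Task

Set up the coating board: lift its spring clip until it stands open by itself, take the white glass plate from its cork rest, lay it gently on the board's rubber bed, lengthwise and centred on it, and slide it under the clip's hinge until it is pressed lightly but fully home, flush against the end stop. Then lower the clip onto the plate, holding its grip bar until the clip rests on the glass, without letting it snap shut or pressing it hard, and let go. The plate is glass: do not drop it or ram it into the stop, and leave the other things on the bench where they are.

Things in the scene. Friction and masses are not known exactly. Their poses are not given: they have to be found in the camera images.
- board: Coating board, fixed: aluminium base 260 x 140 mm, its top 18 mm above the bench. Origin under its centre, on the bench; x runs lengthwise from the free end towards clip and stop, z up. Black rubber bed along its middle, 50 mm wide, from x = -80 to +65 mm, top 28 mm above the bench: the plate lies on it, overhanging 5 mm on each long side
- clip_hinge (a point): Middle of the clip's hinge axis, 50 mm ahead of the board's origin, 48 mm above the bench; axes as the board's (hinge along y). 8 mm pin between two steel cheeks, 80 mm apart inside, 54 mm high above the bench, 26 mm long; 16 mm free between bed and pin: the plate passes under. When down, the 50 mm wide blade reaches 54 mm back. Spring strut left of the cheeks (y 46 to 62 mm), up to 65 mm high
- clip_grip (a point): Middle of the clip's black grip bar, 11 mm thick, along y, carried by an arm at each end (42 mm free between them, 37 mm free from bar to blade: fingers pass on both sides of it). At joint 0 it lies 42 mm towards the free end from the hinge axis and 36 mm above it; it moves on an arc of 55 mm radius, up and towards the stop; at 1.5 it is 33 mm beyond and 44 mm above the axis
- clip (a joint): Clip angle, rad: 0 down (lip 1 mm over the bare bed), about 0.1 resting on the plate, 1.5 open at its limit, blade upright, its lip 22 mm to the free-end side of the hinge axis and 49 mm above. Over-centre spring: below 0.70 it pulls shut (0.28 N m at 0, 0.20 at 0.35, none at 0.70), above it pulls open and stays so. Let go between, it flies shut or open. On the plate its lip presses with 5 to 6 N
- end_stop: Steel stop bar across the bed behind the hinge, screwed fast but adjustable: 62 to 72 mm ahead of the board's origin, different each time. 74 mm wide, top 40 mm above the bench. Origin in the middle of the face that the plate's short edge must touch, at the height of the base's top (18 mm); axes as the board's. It does not give way
- plate_center (a point): Centre of the loose white glass plate, 150 x 60 x 6 mm (x along its length, z up), 0.11 to 0.17 kg, both ends alike. It starts on the cork rest, underside 20 mm above the bench. On the bed its centre is 31 mm above the bench; home, it is 75 mm from the stop's face
- rest: Cork block 100 x 40 x 20 mm, fixed, under the plate at the start; origin under its centre, x lengthwise. The plate overhangs it by about 10 mm at the long sides and 25 mm at the ends
- applicator: Bystander: loose steel film-applicator frame, 40 x 80 x 24 mm, origin under its centre
- flask: Bystander: loose white plastic bottle, 64 mm thick, 150 mm tall, origin under its centre
- jar: Bystander: loose amber jar, 56 mm thick, 70 mm tall, origin under its centre
Not all that is in view belongs to the job. Of the things like the part that bears plate_center, leave any that is yellow; of the rest the larger one is meant.

How it is judged:
On the way, in this order (a step that is already met when the one before it is completed fails the run):
1. the clip has been lifted and stands open by itself, nothing holding it (value of joint clip above 1.35 rad and contact force between the fingers and clip below 0.2 N), for 0.2 s.
2. with the clip still up, the plate is pressed home against the end stop with more than 2 N (value of joint clip above 1.2 rad and contact force between plate and end_stop above 2 N and x of plate_center in the frame of end_stop above -0.0765 m), for 0.1 s.
3. the clip comes down onto the plate while the hand still holds it (contact force between clip and plate above 1 N and contact force between the fingers and clip above 1 N), for 0.1 s.
At the end, for the whole second after the job is handed in: The plate lies flat on the bed, its edge within 1.5 mm of the end stop, square to it within 2 degrees and centred on the bed within 8 mm; the clip is down on it (joint 0.05 to 0.16), pressing with more than 3 N; the plate at rest, nothing held (x of plate_center in the frame of end_stop between -0.0765 and -0.073 m and y of plate_center in the frame of end_stop between -0.008 and 0.008 m and angle between the x axis of plate_center and the x axis of end_stop, either way round below 0.035 rad and angle between plate_center's own z axis and vertical below 0.03 rad and value of joint clip between 0.05 and 0.16 rad and contact force between clip and plate above 3 N and linear speed of plate below 0.01 m/s); the robot touches nothing.
It fails at once if the plate was pushed into the end stop with more than 15 N (contact force between plate and end_stop above 15 N).
It fails at once if the clip snapped shut (closing faster than 4 rad/s) (velocity of joint clip below -4 rad/s).
It fails at once if the clip was pressed onto the plate with more than 15 N (contact force between clip and plate above 15 N).
It fails at once if the plate was dropped or pressed onto the board with more than 30 N (contact force between plate and board above 30 N).
It fails at once if a bystander was moved by more than 20 mm (distance of any of applicator, flask, jar from where it was at the start of the episode above 0.02 m).
It also fails if it takes over 72 s, if anything falls off the work surface, if the arm or the gripper's body presses on something with over 40 N, if the wrist force passes 120 N, or if a joint passes its speed limit or range.

## Robot

A 6-joint arm with a two-finger parallel gripper is mounted at the origin on the work surface. World frame = base frame: x ahead of the robot, y to its left, z up, the work surface at z = 0. Lengths are in m, angles in rad, forces in N, time in s.
With the tool pointing down it reaches from about 0.35 to 0.975 m from the base axis. Payload 4.9 kg.
Tool frame: the origin (TCP) lies midway between the tips of the shut fingers; the grasp point (between the pads) lies 19 mm behind it; z points along the fingers, y is the line along which they close (so a half turn about z gives the same grasp; the last joint's range is limited). The gripper opens to 85 mm and grips with 20 to 120 N. Pads are 22 mm wide; open, the fingers measure 114 mm over their backs; the gripper's body (76 mm by 85 mm) begins 54 mm behind the grasp point. The pads swing forward as they close: fully open they stand 13 mm farther back than shut.
Start: joints at [-1.427, 0.053, 1.613, -0, 1.476, -0.119], TCP at [0.162, -0.604, 0.231] pointing down, gripper open.
Joint ranges: [-3.01, 3.01], [-1.01, 2.22], [0.06, 2.58], [-1.02, 4.17], [0.09, 2.62], [-3.14, 3.14]. Speed limits (rad/s): [2.57, 2.57, 3.14, 3.14, 3.14, 3.14].

## Interface

Orientations are given as a unit quaternion [w, x, y, z].
In Python, from plant import state, grab_frame, job_done, cut_out, place_of gives the robot as it stands.
- The arm moves only by the tool jog_arm, never from a script. Its argument "motion" is text: rows parted by semicolons, each of 7 numbers parted by spaces: the opening in per cent of the stroke, from 0 (shut) to 100 (fully open), then the shift along the tool's x, y, z as a fraction of full scale, then the turn, a rotation vector about the tool's x, y, z as a fraction of full scale. A call has exactly 5 rows; each row is the pose to reach, as a shift and turn from the pose commanded when the call began, along the tool's axes at that moment; what a row does not reach only later rows make up. Full scale, the value 1, is 50 cm for a shift and 1.5 rad for a turn. A row lasts 1/8 s, in which the tool goes at most 62.5 mm and 10.7 degrees, less where a joint would pass 70% of its speed; a pose out of reach is approached as far as the arm can. A call with a number of a shift or a turn outside -1 to 1 is refused whole. A call with a gripper value outside its range is refused whole. The fingers move at their own pace and stop on an object; the grip force is fixed at half the most. Time passes only in rows, so rows that repeat a pose let the fingers close, or fill a call up. It gives the time, the measured TCP pose, the force, the opening and the grip force at its end, in the units of the state.
- state(): the state, without advancing time (a new reading comes with each control period).
- grab_frame(name): name is "scene" or "top" or "wrist"; returns a dict with "color" (480x640x3 uint8, red, green, blue), "range_z" (480x640 float32, m along the optical axis (not along the pixel's ray), 0 where there is no reading), "intrinsics" (3x3 intrinsics, pixels), "world_from_camera" (4x4, takes a point from camera to world coordinates). Camera axes: x right, y up, looking along -z (the intrinsics and any distortion apply to the point x, -y, -z); pixel columns grow to the right and rows downward; lengths in m; the calibration is good to about 2 mm. A picture is of the moment at which its call begins.
- job_done(): hands the job in; it is judged then, once.
Trained networks look in the newest picture that a camera, given by its name, has taken for a name from the list of things; names that differ only in an ending like _2 or _b are one class to them, and where a whole thing is asked for, a point or a joint stands for the part that bears it (a point fixed in the world has none). Each returns a list of dicts, best first, with "p" (0 to 1); they miss things now and then, are a little off and sometimes report something else, mostly with a low value. They report only what shows in the picture. A call takes as long as a camera call. They do not tell look-alikes from the thing itself.
- cut_out(camera, thing): "pixels" (480x640 bool, what is visible of it).
- place_of(camera, thing): "at" ([x, y, z] in m, in world coordinates, good to about 4 mm: a listed point, or the origin of a listed thing).
The state is a dict: "time": time; "joint_pos": joint angles; "joint_vel": joint speeds; "joint_efforts": joint torques, N m; "tool_pos": TCP position; "tool_rot": TCP orientation; "contact_force": force on the tool from outside, world axes, zero at the start; "ft_torque": the same for the moment, N m; "gripper_width": opening from 0.0 (shut) to 1.0 (fully open); "grasp_force": force on a finger pad.
Only numpy, scipy, OpenCV 4.12 (cv2) and the standard library are available. Lean on these libraries where they do the work, as an engineer would, in place of code of your own. Each camera call takes 0.05 s, during which the arm holds its last target. There are 200 camera calls.

## Working session

There is one attempt and no reset: what is moved stays moved. The work goes in short steps, Python scripts to look and compute and a tool call to move; the robot and the scene stay as the last step left them, time stands still between calls to the robot, and variables do not carry over. Pictures are saved under pics/ and viewed, at most 10 in all, crops included, and the job is handed in when it is done.

Besides the shell and the picture viewer there is one more tool, called after ">>>" in YAML: its name, and indented under it one key for each argument. jog_arm: Moves the arm, as the interface text tells. Shift numbers are shares of 50 cm and turn numbers shares of 1.5 rad, none past 1 either way. Its arguments: {"type":"object","properties":{"motion":{"type":"string"}},"required":["motion"]}

```bash
mkdir -p pics; ls; cat > h.py <<'E'
import numpy as np, cv2
from plant import state, grab_frame, job_done, cut_out, place_of
from scipy.spatial.transform import Rotation as R
def cloud(f):
    z=f["range_z"];K=f["intrinsics"];v,u=np.mgrid[0:480,0:640]
    p=np.stack([(u-K[0,2])/K[0,0]*z,-(v-K[1,2])/K[1,1]*z,-z],-1)
    T=f["world_from_camera"];w=p@T[:3,:3].T+T[:3,3];w[z==0]=np.nan
    return w
def rot(s): 
    q=s["tool_rot"];return R.from_quat([q[1],q[2],q[3],q[0]])
def save(n,c): cv2.imwrite("pics/"+n,np.ascontiguousarray(c[...,::-1]))
E
python3 - <<'E'
from h import *
print(state())
for c in ("top","scene"):
    f=grab_frame(c);save(c+"0.png",f["color"]);np.savez(c+"0.npz",**f)
    for t in ["board","clip_hinge","clip_grip","end_stop","plate_center","rest","applicator","flask","jar"]:
        print(c,t,[(np.round(d["at"],4).tolist(),round(d["p"],2)) for d in place_of(c,t)])
E
```

```text
pics
{'time': 0.0, 'joint_pos': array([-1.42698424e+00,  5.33573966e-02,  1.61433613e+00,  1.22131518e-05,
        1.47601209e+00, -1.19008134e-01]), 'joint_vel': array([ 0.00054643,  0.00044734, -0.00076604, -0.00050752, -0.00020518,
        0.00129809]), 'joint_efforts': array([ 9.73575737e-06, -3.93680978e+01, -3.70175207e+01, -5.16962098e-05,
        6.98417585e-03,  1.54256179e-05]), 'tool_pos': array([ 0.16228392, -0.60289648,  0.23003754]), 'tool_rot': array([-1.05647195e-03,  9.91377633e-01,  1.31031572e-01, -7.02399161e-06]), 'contact_force': array([ 0.30895342,  0.19546021, -0.43967939]), 'ft_torque': array([ 0.00048526, -0.02345475, -0.03225986]), 'grasp_force': 0.0, 'gripper_width': 1.0016234136032796}
top board [([0.5399, 0.1835, -0.001], 0.64)]
top clip_hinge [([0.5882, 0.184, 0.0531], 0.86), ([0.5458, 0.1818, 0.086], 0.42)]
top clip_grip [([0.5469, 0.1802, 0.0836], 0.94)]
top end_stop [([0.604, 0.1863, 0.0211], 0.75)]
top plate_center [([0.5332, -0.2118, 0.0246], 0.81), ([0.6095, -0.3927, 0.0014], 0.74), ([0.5044, -0.0622, 0.0077], 0.57)]
top rest []
top applicator [([0.6154, 0.0059, 0.0025], 0.71)]
top flask [([0.454, -0.4725, -0.0006], 0.95)]
top jar [([0.5457, 0.4458, 0.0009], 0.74)]
scene board [([0.5434, 0.176, 0.0008], 0.7)]
scene clip_hinge [([0.5919, 0.1854, 0.0445], 0.68)]
scene clip_grip [([0.5494, 0.1832, 0.082], 0.58)]
scene end_stop [([0.6022, 0.1891, 0.0184], 0.97)]
scene plate_center [([0.5074, -0.0688, 0.0012], 0.92), ([0.6118, -0.3968, 0.0035], 0.89), ([0.535, -0.2145, 0.0214], 0.74)]
scene rest []
scene applicator [([0.6134, 0.0097, -0.0017], 0.88)]
scene flask [([0.4543, -0.4694, 0.0004], 0.94)]
scene jar [([0.5411, 0.4458, -0.0035], 0.79)]
```

View pics/top0.png

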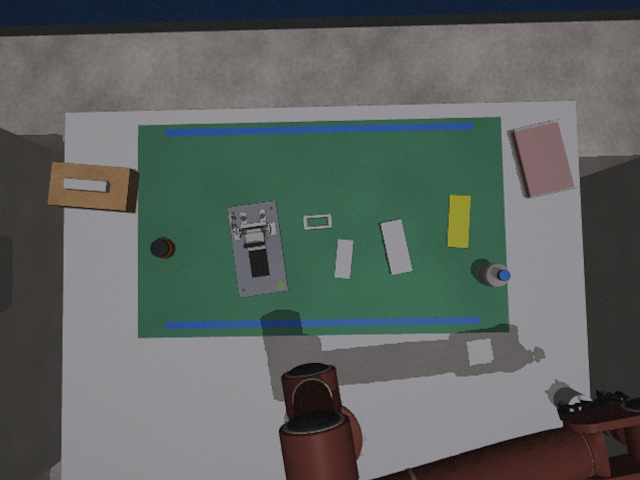

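View pics/scene0.png

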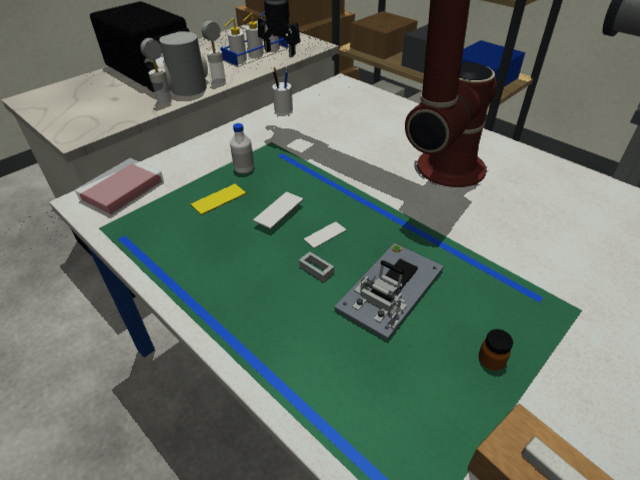

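Top picture: plate candidates are the big white one on the rest (396,247), a small white one (344,259) and a yellow one (459,221). I choose the big white one. The board is at (258,248), with its clip end up in the image (+x). The applicator is at (317,222), the flask at (497,274) and the jar at (162,248).

```bash
python3 - <<'E'
from h import *
f=dict(np.load("top0.npz"));w=cloud(f);c=f["color"]
K=f["intrinsics"];print(K[0,0],f["world_from_camera"][:3,3])
def rect(m,n):
    m=m.astype(np.uint8);k,l,s,_=cv2.connectedComponentsWithStats(m);i=1+np.argmax(s[1:,4]);m=l==i
    p=w[m];r=cv2.minAreaRect((p[:,:2]*1000).astype(np.float32));print(n,m.sum(),r,np.nanmedian(p[:,2]))
x,y,z=w[...,0],w[...,1],w[...,2]
rect((z>.015)&(z<.04)&(y<-.12)&(y>-.32)&(c.min(-1)>110),"plate")
rect((z>.01)&(z<.1)&(y>.08)&(y<.3)&(x>.38)&(x<.7),"board")
rect((z>.01)&(z<.022)&(y>.08)&(y<.3)&(x>.38)&(x<.7),"boardbase")
save("c.png",cv2.resize(c[190:310,215:425],None,fx=3.8,fy=3.8,interpolation=cv2.INTER_CUBIC))
E
```

```text
524.8714621552616 [ 0.48904108 -0.00907886  1.51085437]
plate 1093 ((537.0591430664062, -213.23751831054688), (149.17263793945312, 59.344085693359375), 10.60964298248291) 0.02406896187659613
board 4381 ((539.33349609375, 181.52601623535156), (260.11376953125, 140.85691833496094), 7.160747051239014) 0.01873939750136633
boardbase 2869 ((539.33349609375, 181.52601623535156), (260.11376953125, 140.85691833496094), 7.160747051239014) 0.016530357746298296
```

View pics/c.png

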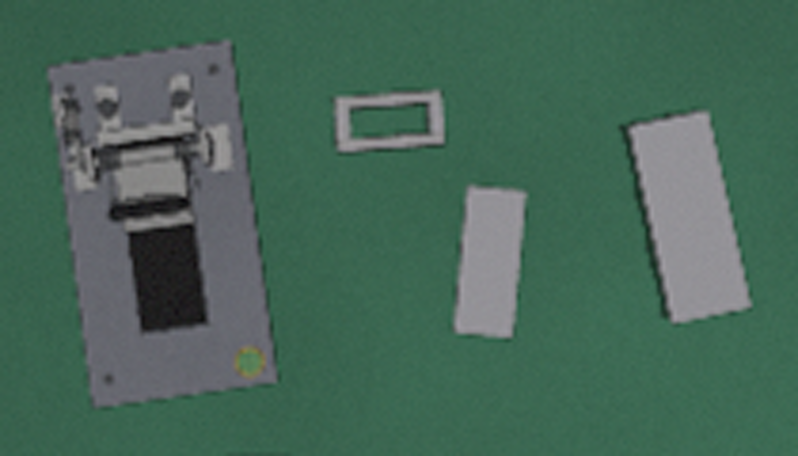

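Plate choice confirmed: in the crop the larger white plate on its rest is at (688,215), the small one lies flat at (490,262), and the clip's grip bar is at (150,207). Next I move over the board.

```bash
cat >> h.py <<'E'
BO=np.array([.5393,.1815,0]);BY=np.radians(7.16)
def bw(p,BO=None,BY=None):
    g=globals();o=g['BO'];a=g['BY'];return o+R.from_euler('z',a).apply(p)
def wb(p): return R.from_euler('z',-BY).apply(np.asarray(p)-BO)
def ori(yaw,t=0,axis='x'):
    # tool x at world yaw, z down; tilt t: fingers point towards heading (yaw-90deg), rotation about tool x
    c,s=np.cos(yaw),np.sin(yaw)
    return R.from_matrix(np.array([[c,s,0],[s,-c,0],[0,0,-1]]))*R.from_euler('x',-t)
def rows(wps,P0=None,R0=None):
    "wps: (opening, pos, R)"
    s=state();P0=s["tool_pos"] if P0 is None else P0;R0=rot(s) if R0 is None else R0
    out=[]
    for o,p,r in wps:
        d=R0.inv().apply(np.asarray(p)-P0)/.5;t=(R0.inv()*r).as_rotvec()/1.5
        out.append(" ".join([str(o)]+["%.4f"%v for v in (*d,*t)]))
    print("; ".join(out))
E
python3 - <<'E'
from h import *
r=ori(BY+np.pi/2); r0=rot(state());p0=state()["tool_pos"]
print(r.apply([0,1,0]),r.apply([0,0,1]),(ori(BY+np.pi/2,.5)).apply([0,0,1]))
rows([(100,[.47,-.12,.23],r0),(100,[.47,.1,.25],r0)])
rows([(100,bw([-.02,0,.26]),r)])
E
```

```text
[0.99220196 0.12464058 0.        ] [ 0.  0. -1.] [ 0.47568696  0.05975588 -0.87758256]
100 0.8454 -0.7740 0.0026 0.0000 0.0000 0.0000; 100 0.9597 -1.1989 -0.0374 0.0000 0.0000 0.0000
100 1.0963 -1.3258 -0.0574 0.0000 0.0000 -0.9553
```

>>> jog_arm:
  motion: "100 0.17 -0.15 0 0 0 0; 100 0.34 -0.31 0 0 0 0; 100 0.51 -0.46 0 0 0 -0.12; 100 0.68 -0.62 0 0 0 -0.24; 100 0.84 -0.77 0 0 0 -0.36"

```text
time: 1.62
tool_pos: [0.3317, -0.3387, 0.2316]
tool_rot: [0.0, 0.919, 0.393, 0.0]
contact_force: [0.5, -0.7, 0.5]
gripper_width: 1.002
grasp_force: 0.0
```

```bash
python3 - <<'E'
from h import *
print(state()["tool_pos"])
rows([(100,bw([-.02,0,.26]),ori(BY+np.pi/2))])
E
```

```text
[ 0.33167618 -0.33870352  0.23156757]
100 1.0081 -0.4437 -0.0572 0.0006 0.0003 -0.5917
```

>>> jog_arm:
  motion: "100 1 -0.44 -0.057 0 0 -0.59; 100 1 -0.44 -0.057 0 0 -0.59; 100 1 -0.44 -0.057 0 0 -0.59; 100 1 -0.44 -0.057 0 0 -0.59; 100 1 -0.44 -0.057 0 0 -0.59"

```text
time: 2.25
tool_pos: [0.4394, -0.0457, 0.2482]
tool_rot: [0.001, 0.663, 0.749, 0.0]
contact_force: [2.0, -1.6, 0.4]
gripper_width: 1.002
grasp_force: 0.0
```

```bash
python3 - <<'E'
from h import *
print(state()["tool_pos"])
rows([(100,bw([-.02,0,.26]),ori(BY+np.pi/2))])
E
```

```text
[ 0.43936648 -0.04565672  0.24816733]
100 0.4266 0.2135 -0.0236 0.0010 0.0005 -0.0023
```

>>> jog_arm:
  motion: "40 0.42 0.2 -0.024 0 0 0; 40 0.42 0.2 -0.024 0 0 0; 40 0.42 0.2 -0.024 0 0 0; 40 0.42 0.2 -0.024 0 0 0; 40 0.42 0.2 -0.024 0 0 0"

```text
time: 2.88
tool_pos: [0.514, 0.1751, 0.2596]
tool_rot: [-0.0, 0.663, 0.749, 0.0]
contact_force: [0.5, -0.5, 0.3]
gripper_width: 0.398
grasp_force: 0.0
```

```bash
python3 - <<'E'
from h import *
s=state();print(s["tool_pos"],wb(s["tool_pos"]),s["joint_pos"],s["gripper_width"])
f=grab_frame("wrist");np.savez("w1.npz",**f);save("w1.png",f["color"])
for t in ["board","clip_hinge","clip_grip","end_stop"]:
    print(t,[(np.round(wb(d["at"]),4).tolist(),round(d["p"],2)) for d in place_of("wrist",t)])
w=cloud(f);b=wb(w.reshape(-1,3)).reshape(w.shape)
m=(b[...,2]>.012)&(b[...,2]<.024)
p=b[m][:,:2];p=p[(abs(p[:,0])<.16)&(abs(p[:,1])<.1)];print(m.sum(),cv2.minAreaRect((p*1000).astype(np.float32)))
# profile along y~0 : top height per x
for x in np.arange(-.1,.09,.006):
    q=(abs(b[...,0]-x)<.003)&(abs(b[...,1])<.012)
    print(round(x,3),np.round(np.nanpercentile(b[q][:,2],[10,50,95]),4) if q.sum()>5 else None)
E
```

```text
[0.51403662 0.17513977 0.25963645] [-0.02585912 -0.00316179  0.25963645] [ 1.91168978e-01 -1.59317869e-01  1.76986745e+00  2.82174986e-04
  1.53110961e+00  6.98991936e-02] 0.3981023016721651
board [([-0.0005, -0.0033, 0.0009], 0.67)]
clip_hinge [([0.0477, 0.0013, 0.0459], 0.94)]
clip_grip [([0.0112, 0.0008, 0.0803], 0.79)]
end_stop [([0.0621, -0.001, 0.0161], 0.79)]
28260 ((0.2790679931640625, 0.4964141845703125), (139.66281127929688, 260.44091796875), 89.75752258300781)
-0.1 [0.0171 0.0179 0.019 ]
-0.094 [0.0169 0.0179 0.0192]
-0.088 [0.0171 0.0181 0.3397]
-0.082 [0.3252 0.3361 0.3412]
-0.076 [0.3145 0.3285 0.3405]
-0.07 [0.3137 0.3249 0.3376]
-0.064 [0.3081 0.3163 0.323 ]
-0.058 [0.0289 0.3133 0.3155]
-0.052 [0.2669 0.3048 0.3183]
-0.046 [0.2677 0.2979 0.317 ]
-0.04 [0.0289 0.2853 0.3167]
-0.034 [0.028  0.3355 0.3402]
-0.028 [0.0279 0.3367 0.3404]
-0.022 [0.028  0.3368 0.3403]
-0.016 [0.028  0.3353 0.3402]
-0.01 [0.0293 0.2862 0.3159]
-0.004 [0.2668 0.2981 0.317 ]
0.002 [0.0393 0.3027 0.3179]
0.008 [0.0889 0.3129 0.3155]
0.014 [0.3094 0.3163 0.3234]
0.02 [0.3136 0.3253 0.3375]
0.026 [0.3142 0.3284 0.3403]
0.032 [0.0455 0.3356 0.3409]
0.038 [0.0453 0.0464 0.0484]
0.044 [0.0468 0.0481 0.0523]
0.05 [0.0517 0.0529 0.054 ]
0.056 [0.0501 0.0518 0.0531]
0.062 [0.0273 0.0338 0.0405]
0.068 [0.0386 0.0397 0.041 ]
0.074 [0.0382 0.0393 0.0406]
0.08 [0.0165 0.0176 0.019 ]
0.086 [0.0168 0.0177 0.019 ]
```

View pics/w1.png

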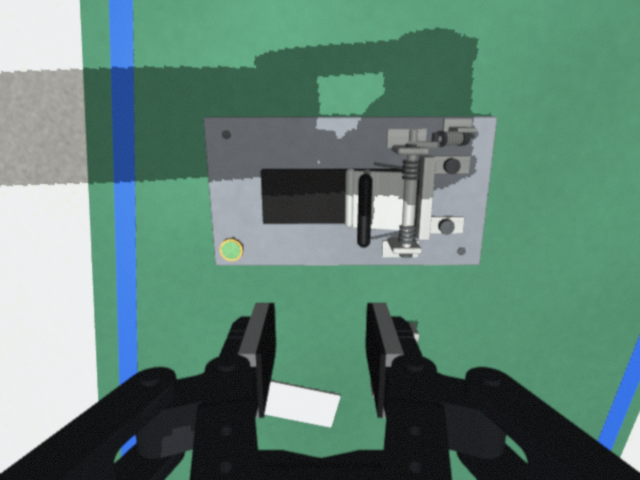

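The wrist view shows the board square in the picture. The bar is at (365,210), the stop behind the hinge at (425,200), and the finger pads at (262,340) and (378,340). The fit agrees with the top camera to within 0.5 mm. Next I refine the bar and stop positions and plan the grasp.

```bash
python3 - <<'E'
from h import *
f=dict(np.load("w1.npz"));w=cloud(f);b=wb(w.reshape(-1,3)).reshape(w.shape)
q=b[180:235,355:375].reshape(-1,3);q=q[(q[:,2]>.08)&(q[:,2]<.095)];print("bar",q.min(0),q.max(0),np.median(q,0))
q=b[170:230,415:450].reshape(-1,3);q=q[(q[:,2]>.037)&(q[:,2]<.0425)&(abs(q[:,1])<.03)];print("stop",np.percentile(q,[1,50,99],axis=0))
Y=BY+np.pi/2
for t in (0,.3,.6,.75):
  r=ori(Y,t); z=r.apply([0,0,1])
  print(t); rows([(40,bw([.008,0,.084])+d*z,r) for d in (-.06,.016)])
E
```

```text
bar [ 0.00307528 -0.01797295  0.08307216] [0.01417683 0.02536158 0.09148845] [0.00811188 0.00449939 0.08831345]
stop [[ 0.06288182 -0.02684312  0.03738207]
 [ 0.06770004  0.00035285  0.03956907]
 [ 0.07290807  0.02567605  0.04138009]]
0
40 0.0141 0.0694 0.2310 -0.0001 0.0002 -0.0064; 40 0.0141 0.0695 0.3830 -0.0001 0.0002 -0.0064
0.3
40 0.0137 0.0340 0.2364 -0.2001 0.0011 -0.0063; 40 0.0142 0.0789 0.3816 -0.2001 0.0011 -0.0063
0.6
40 0.0134 0.0017 0.2520 -0.4001 0.0021 -0.0061; 40 0.0143 0.0875 0.3774 -0.4001 0.0021 -0.0061
0.75
40 0.0133 -0.0124 0.2632 -0.5001 0.0025 -0.0060; 40 0.0143 0.0913 0.3744 -0.5001 0.0025 -0.0060
```

>>> jog_arm:
  motion: "35 0.004 -0.01 0.065 -0.125 0 -0.002; 35 0.008 -0.012 0.13 -0.25 0 -0.003; 35 0.012 -0.012 0.2 -0.375 0.002 -0.005; 35 0.0135 -0.0124 0.2632 -0.5 0.0025 -0.006; 35 0.0135 -0.0124 0.2632 -0.5 0.0025 -0.006"

```text
time: 3.75
tool_pos: [0.4978, 0.1757, 0.1149]
tool_rot: [0.237, 0.618, 0.701, 0.267]
contact_force: [-0.6, -0.2, -1.8]
gripper_width: 0.349
grasp_force: 0.0
```

```bash
python3 - <<'E'
from h import *
s=state();print(wb(s["tool_pos"]),s["joint_pos"],s["contact_force"])
Y=BY+np.pi/2
r=ori(Y,.75); z=r.apply([0,0,1])
print(wb(bw([.008,0,.084])-.06*z)); rows([(30,bw([.008,0,.084])+d*z,r) for d in (-.02,.014)])
E
```

```text
[-0.04184961 -0.00058537  0.11488438] [ 0.23990749 -0.5028105   2.4037963  -0.15768194  0.52043685  0.22121986] [-0.57335679 -0.16695129 -1.75718321]
[-3.28983256e-02  1.05968374e-18  1.27901332e-01]
30 0.0012 0.0324 0.0725 -0.0140 0.0011 0.0012; 30 0.0013 0.0338 0.1405 -0.0140 0.0011 0.0012
```

>>> jog_arm:
  motion: "30 0 0 0 0 0 0; 30 0 0 0 0 0 0; 30 0 0 0 0 0 0; 30 0 0 0 0 0 0; 30 0 0 0 0 0 0"

```text
time: 4.38
tool_pos: [0.5072, 0.1787, 0.1285]
tool_rot: [0.242, 0.615, 0.698, 0.275]
contact_force: [-0.2, -0.1, -0.1]
gripper_width: 0.299
grasp_force: 0.0
```

```bash
python3 - <<'E'
from h import *
s=state();print(wb(s["tool_pos"]),s["joint_pos"],s["contact_force"])
Y=BY+np.pi/2
r=ori(Y,.75); z=r.apply([0,0,1])
rows([(30,bw([.008,0,.084])+d*z,r) for d in (-.02,.014)])
E
```

```text
[-0.03219857  0.00122715  0.12850948] [ 0.24102231 -0.50117236  2.38525495 -0.15825772  0.51583461  0.22202403] [-0.17133733 -0.07699429 -0.13323011]
30 -0.0026 -0.0019 0.0799 0.0002 -0.0008 0.0007; 30 -0.0026 -0.0019 0.1479 0.0002 -0.0008 0.0007
```

>>> jog_arm:
  motion: "30 -0.0026 -0.0019 0.06 0 0 0; 30 -0.0026 -0.0019 0.11 0 0 0; 30 -0.0026 -0.0019 0.148 0 0 0; 30 -0.0026 -0.0019 0.148 0 0 0; 0 -0.0026 -0.0019 0.148 0 0 0"

```text
time: 5.0
tool_pos: [0.5568, 0.1838, 0.0742]
tool_rot: [0.243, 0.615, 0.698, 0.276]
contact_force: [-1.3, -2.8, -2.2]
gripper_width: 0.106
grasp_force: 51.3
```

>>> jog_arm:
  motion: "0 0 0 0 0 0 0; 0 0 0 0 0 0 0; 0 0 0 0 0 0 0; 0 0 0 0 0 0 0; 0 0 0 0 0 0 0"

```text
time: 5.62
tool_pos: [0.5566, 0.1837, 0.0741]
tool_rot: [0.242, 0.615, 0.698, 0.276]
contact_force: [10.2, 2.1, -7.3]
gripper_width: 0.097
grasp_force: 58.3
```

```bash
python3 - <<'E'
from h import *
s=state();P=s["tool_pos"];R0=rot(s);print(wb(P),s["contact_force"],s["gripper_width"])
H=bw([.05,0,.048]);ey=R.from_euler('z',BY).apply([0,1,0])
def arc(th,o=0): 
    q=R.from_rotvec(ey*th); return (o,H+q.apply(P-H),q*R0)
rows([arc(t) for t in (.05,.15,.27,.4,.52)])
np.savez("arc0.npz",P=P,q=R0.as_quat())
E
```

```text
[1.73883604e-02 1.22063018e-05 7.40783722e-02] [10.24588463  2.08928808 -7.33893105] 0.09727989239714145
0 -0.0000 0.0041 -0.0005 0.0333 0.0000 0.0000; 0 -0.0000 0.0125 -0.0009 0.1000 0.0001 0.0001; 0 -0.0000 0.0225 -0.0002 0.1800 0.0001 0.0003; 0 -0.0000 0.0331 0.0018 0.2667 0.0002 0.0004; 0 -0.0000 0.0427 0.0050 0.3467 0.0003 0.0005
```

>>> jog_arm:
  motion: "0 0 0.0041 -0.0005 0.0333 0 0; 0 0 0.0125 -0.0009 0.1 0 0; 0 0 0.0225 -0.0002 0.18 0 0; 0 0 0.0331 0.0018 0.2667 0 0; 0 0 0.0427 0.005 0.3467 0 0"

```text
time: 6.25
tool_pos: [0.5723, 0.1857, 0.0864]
tool_rot: [0.074, 0.657, 0.746, 0.084]
contact_force: [0.9, -0.4, -6.3]
gripper_width: 0.103
grasp_force: 60.1
```

```bash
cat >> h.py <<'E'
def arcrows(ths,cur,o=0,f="arc0.npz"):
    "ths absolute; cur = commanded angle now, arc rows relative to commanded arc pose"
    a=np.load(f);P=a["P"];R0=R.from_quat(a["q"]);H=bw([.05,0,.048]);ey=R.from_euler('z',BY).apply([0,1,0])
    def arc(th): q=R.from_rotvec(ey*th);return H+q.apply(P-H),q*R0
    Pc,Rc=arc(cur);s=state();print("cmd-meas mm",rot(s).inv().apply(Pc-s["tool_pos"])*1e3,"ang",(rot(s).inv()*Rc).as_rotvec(),"F",s["contact_force"],s["gripper_width"],s["joint_pos"].round(2))
    rows([(o,*arc(t)) for t in ths],Pc,Rc)
E
python3 - <<'E'
from h import *
arcrows((.65,.78,.9,1.02,1.15),.52)
E
```

```text
cmd-meas mm [-0.02997997  1.48349748 -0.13733097] ang [-0.00723167  0.00093467  0.00108408] F [ 0.89387926 -0.4067074  -6.26037635] 0.10250298700981963 [ 0.2  -0.    1.94 -0.02  0.98  0.08]
0 -0.0000 0.0108 -0.0009 0.0867 0.0001 0.0001; 0 -0.0000 0.0216 -0.0003 0.1733 0.0001 0.0003; 0 -0.0000 0.0315 0.0014 0.2533 0.0002 0.0004; 0 -0.0000 0.0411 0.0044 0.3333 0.0003 0.0005; 0 -0.0001 0.0510 0.0088 0.4200 0.0003 0.0006
```

Tracking well.

>>> jog_arm:
  motion: "0 0 0.0108 -0.0009 0.0867 0 0; 0 0 0.0216 -0.0003 0.1733 0 0; 0 0 0.0315 0.0014 0.2533 0 0; 0 0 0.0411 0.0044 0.3333 0 0; 0 0 0.051 0.0088 0.42 0 0"

```text
time: 6.88
tool_pos: [0.5994, 0.1891, 0.0885]
tool_rot: [-0.132, 0.648, 0.735, -0.15]
contact_force: [0.7, -0.0, -4.2]
gripper_width: 0.098
grasp_force: 60.2
```

```bash
python3 - <<'E'
from h import *
arcrows((1.25,1.35,1.42,1.45,1.45),1.15)
E
```

```text
cmd-meas mm [-0.06040154 -0.08646456  0.11893611] ang [-0.00359905  0.00199855  0.00098363] F [ 0.66152392 -0.00785225 -4.2037931 ] 0.09809143416003074 [0.18 0.44 1.44 0.02 1.66 0.05]
0 -0.0000 0.0083 -0.0008 0.0667 0.0001 0.0001; 0 -0.0000 0.0167 -0.0007 0.1333 0.0001 0.0002; 0 -0.0000 0.0225 -0.0002 0.1800 0.0001 0.0003; 0 -0.0000 0.0250 0.0001 0.2000 0.0002 0.0003; 0 -0.0000 0.0250 0.0001 0.2000 0.0002 0.0003
```

>>> jog_arm:
  motion: "0 0 0.0083 -0.0008 0.0667 0 0; 0 0 0.0167 -0.0007 0.1333 0 0; 0 0 0.0225 -0.0002 0.18 0 0; 0 0 0.025 0 0.2 0 0; 0 0 0.025 0 0.2 0 0"

```text
time: 7.5
tool_pos: [0.6114, 0.1907, 0.0831]
tool_rot: [-0.226, 0.621, 0.705, -0.256]
contact_force: [3.6, -0.2, -0.1]
gripper_width: 0.1
grasp_force: 60.8
```

>>> jog_arm:
  motion: "30 0 0 0 0 0 0; 30 0 0 0 0 0 0; 30 0 0 0 0 0 0; 30 0 0 -0.06 0 0 0; 30 0 0 -0.12 0 0 0"

```text
time: 8.12
tool_pos: [0.6486, 0.1954, 0.1288]
tool_rot: [-0.227, 0.621, 0.705, -0.258]
contact_force: [0.3, 0.3, -0.2]
gripper_width: 0.3
grasp_force: 0.0
```

```bash
python3 - <<'E'
from h import *
s=state();print(wb(s["tool_pos"]),s["contact_force"],s["joint_pos"])
f=grab_frame("scene");save("s2.png",cv2.resize(f["color"][190:370,300:500],None,fx=3,fy=3))
E
```

```text
[0.1101676 0.0002002 0.1287947] [ 0.30537394  0.25214409 -0.15697868] [0.17098393 0.70431874 1.07643224 0.03255746 2.06201894 0.04904052]
```

View pics/s2.png

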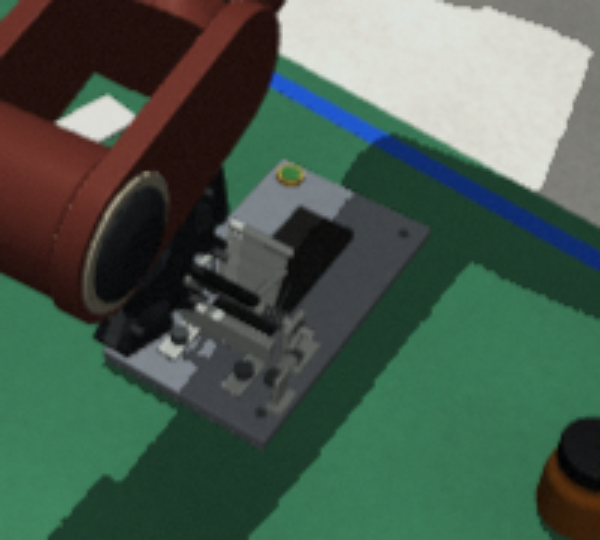

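The clip stands open: blade upright at (260,255), bar at (225,282), fingers clear. Now to the plate.

```bash
cat >> h.py <<'E'
PC=np.array([.5371,-.2132,.023]);PY=np.radians(10.61)
E
python3 - <<'E'
from h import *
z=rot(state()).apply([0,0,1]);P=state()["tool_pos"]
rows([(30,P-.05*z,rot(state())),(60,[.62,.1,.24],ori(BY+np.pi/2)),(100,[.55,-.1,.24],ori(BY+np.pi/2-.4)),(100,PC+[-.06,.0,.21],ori(PY))])
E
```

```text
30 0.0000 -0.0000 -0.1000 0.0000 0.0000 0.0000; 60 -0.1817 -0.2043 -0.1091 -0.4628 0.0001 0.0009; 100 -0.5608 -0.3499 0.0118 -0.4566 0.0926 0.2568; 100 -0.7671 -0.4740 0.1333 -0.3701 0.3485 0.9640
```

>>> jog_arm:
  motion: "30 0 0 -0.1 0 0 0; 60 -0.05 -0.07 -0.15 -0.12 0 0; 100 -0.18 -0.2 -0.11 -0.3 0 0; 100 -0.3 -0.24 -0.07 -0.4628 0 0; 100 -0.4 -0.28 -0.03 -0.46 0.04 0.11"

```text
time: 8.8
tool_pos: [0.5886, 0.0125, 0.2316]
tool_rot: [-0.008, 0.714, 0.7, -0.01]
contact_force: [1.2, -1.2, 0.5]
gripper_width: 0.999
grasp_force: 0.0
```

```bash
python3 - <<'E'
from h import *
s=state();print(s["tool_pos"])
rows([(100,PC+[-.06,.0,.21],ori(PY))])
E
```

```text
[0.58861936 0.01252693 0.2315863 ]
100 -0.4555 -0.2146 0.0042 -0.0134 0.0138 0.9113
```

>>> jog_arm:
  motion: "100 -0.11 -0.05 0.003 0 0 0.12; 100 -0.22 -0.1 0.003 0 0 0.24; 100 -0.33 -0.16 0.004 -0.005 0.005 0.36; 100 -0.44 -0.21 0.004 -0.01 0.01 0.48; 100 -0.4555 -0.2146 0.004 -0.013 0.014 0.6"

```text
time: 9.43
tool_pos: [0.4767, -0.2149, 0.2318]
tool_rot: [-0.005, 0.949, 0.316, -0.003]
contact_force: [0.7, 0.8, 0.1]
gripper_width: 0.998
grasp_force: 0.0
```

```bash
python3 - <<'E'
from h import *
s=state();print(s["tool_pos"])
rows([(100,PC+[-.06,.0,.21],ori(PY))])
E
```

```text
[ 0.47671698 -0.21487955  0.23182103]
100 0.0026 -0.0023 -0.0023 -0.0068 0.0030 0.3058
```

>>> jog_arm:
  motion: "100 0 0 0 -0.002 0 0.1; 100 0 0 0 -0.003 0 0.2; 100 0 0 0 -0.006 0.003 0.3058; 100 0 0 0 -0.006 0.003 0.3058; 100 0 0 0 -0.006 0.003 0.3058"

```text
time: 10.05
tool_pos: [0.4787, -0.2121, 0.2319]
tool_rot: [-0.001, 0.995, 0.099, -0.0]
contact_force: [-0.4, -0.0, 0.2]
gripper_width: 0.996
grasp_force: 0.0
```

```bash
python3 - <<'E'
from h import *
s=state();print(s["tool_pos"],s["joint_pos"])
f=grab_frame("wrist");np.savez("w3.npz",**f);save("w3.png",f["color"])
w=cloud(f);c=f["color"]
for d in cut_out("wrist","plate_center"):
    m=d["pixels"];p=w[m];p=p[(p[:,2]>.02)&(p[:,2]<.032)]
    if len(p)>50: print(d["p"],m.sum(),cv2.minAreaRect((p[:,:2]*1000).astype(np.float32)),np.median(p[:,2]))
E
```

```text
[ 0.47868209 -0.21207666  0.23191152] [-5.59910585e-01 -1.92160906e-01  1.84463454e+00  1.22021037e-03
  1.49055073e+00  8.12387538e-01]
0.78 14095 ((537.3809814453125, -213.5062713623047), (150.34742736816406, 59.96355438232422), 10.53421688079834) 0.02583192973407239
0.39 6718 ((461.9474182128906, -454.0057067871094), (27.396011352539062, 63.3968505859375), 68.83998107910156) 0.02623578474180327
```

View pics/w3.png

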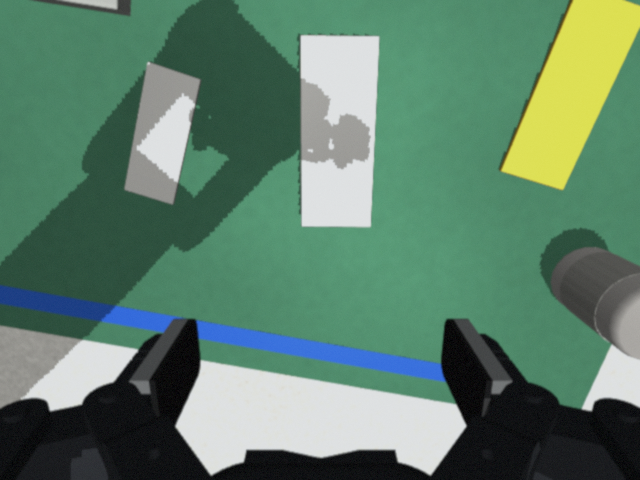

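The target plate is at (338,130) in the wrist view, free between the fingers. I check how far the open fingertips reach, then descend.

```bash
cat >> h.py <<'E'
PC=np.array([.5374,-.2135,.023]);PY=np.radians(10.53)
E
python3 - <<'E'
from h import *
s=state()
for n,(P,r) in {"w3":(s["tool_pos"],rot(s))}.items():
    f=dict(np.load(n+".npz"));w=cloud(f);t=r.inv().apply(w.reshape(-1,3)-P).reshape(w.shape)
    for sl in (np.s_[315:400,150:205],np.s_[315:400,440:500]):
        q=t[sl].reshape(-1,3);q=q[q[:,2]<.03];print(np.percentile(q,[1,50,99],axis=0).round(4),q[:,2].max())
g=PC+R.from_euler('z',PY).apply([-.033,0,0]);r=ori(PY)
rows([(100,[*g[:2],.1],r),(100,[*g[:2],.0085],r)])
E
```

```text
[[-0.0094 -0.0547 -0.0509]
 [ 0.0077 -0.0438 -0.032 ]
 [ 0.0123 -0.0432 -0.0139]] -0.012531967540829551
[[-0.0094  0.0413 -0.0514]
 [ 0.008   0.042  -0.0332]
 [ 0.0123  0.054  -0.0137]] -0.012218339786532499
100 0.0483 0.0252 0.2641 -0.0012 0.0000 0.0092; 100 0.0483 0.0255 0.4471 -0.0012 0.0000 0.0092
```

>>> jog_arm:
  motion: "100 0.0483 0.025 0.1 0 0 0.0092; 100 0.0483 0.0252 0.2 0 0 0.0092; 100 0.0483 0.0253 0.3 0 0 0.0092; 100 0.0483 0.0254 0.38 0 0 0.0092; 100 0.0483 0.0255 0.42 0 0 0.0092"

```text
time: 10.78
tool_pos: [0.5036, -0.2189, 0.0195]
tool_rot: [-0.002, 0.996, 0.091, -0.002]
contact_force: [0.1, 0.4, 0.0]
gripper_width: 0.998
grasp_force: 0.0
```

>>> jog_arm:
  motion: "100 0 0 0.015 0 0 0; 100 0 0 0.03 0 0 0; 100 0 0 0.03 0 0 0; 100 0 0 0.03 0 0 0; 75 0 0 0.03 0 0 0"

```text
time: 11.4
tool_pos: [0.5056, -0.2201, 0.008]
tool_rot: [-0.0, 0.996, 0.091, 0.001]
contact_force: [0.2, 0.2, 0.2]
gripper_width: 0.818
grasp_force: 0.0
```

```bash
python3 - <<'E'
from h import *
s=state();q=R.from_euler('z',-PY).apply(s["tool_pos"]-PC);print(s["tool_pos"],q,s["contact_force"],s["gripper_width"],(rot(s).inv()*ori(PY)).as_rotvec())
E
```

```text
[ 0.50563406 -0.22008763  0.00802731] [-0.03243487 -0.00067146 -0.01497269] [0.22967316 0.23135947 0.20046174] 0.8184083756455388 [-0.00056072 -0.00118869 -0.00144988]
```

>>> jog_arm:
  motion: "0 0 0 0 0 0 0; 0 0 0 0 0 0 0; 0 0 0 0 0 0 0; 0 0 0 -0.02 0 0 0; 0 0 0 -0.06 0 0 0"

```text
time: 12.02
tool_pos: [0.5037, -0.219, 0.0364]
tool_rot: [-0.002, 0.996, 0.091, -0.002]
contact_force: [-0.3, -0.6, -1.5]
gripper_width: 0.682
grasp_force: 64.5
```

```bash
python3 - <<'E'
from h import *
s=state();print(s["tool_pos"],s["contact_force"],s["ft_torque"])
# carry: plate grip offset -.0325 ; target hover above board with centre at board x=-.06
S=.063-.075
for x,zz in ((-.085,.12),(-.06,.12),(-.06,.05)):
    rows([(0,bw([x+S*0-.0325,0,zz-.015]),ori(BY))])
E
```

```text
[ 0.50372115 -0.21896199  0.03644285] [-0.34788203 -0.58825724 -1.47752901] [-0.03651198  0.0606398  -0.03429902]
0 -0.0198 -0.7888 -0.1339 -0.0026 0.0019 0.0382
0 0.0301 -0.7859 -0.1340 -0.0026 0.0019 0.0382
0 0.0305 -0.7853 0.0060 -0.0026 0.0019 0.0382
```

>>> jog_arm:
  motion: "0 0 -0.02 -0.1 0 0 0; 0 0 -0.12 -0.134 0 0 0.01; 0 0 -0.24 -0.134 0 0 0.02; 0 0 -0.36 -0.134 0 0 0.038; 0 0 -0.47 -0.134 -0.0026 0.0019 0.038"

```text
time: 12.65
tool_pos: [0.462, 0.0129, 0.1057]
tool_rot: [0.001, 0.998, 0.062, 0.002]
contact_force: [0.8, 0.9, -1.2]
gripper_width: 0.676
grasp_force: 64.9
```

>>> jog_arm:
  motion: "0 0.01 -0.1 0 0 0 0; 0 0.01 -0.2 0 0 0 0; 0 0.01 -0.27 0 0 0 0; 0 0.01 -0.31 0 0 0 0; 0 0.01 -0.31 0 0 0 0"

```text
time: 13.28
tool_pos: [0.4479, 0.1667, 0.1051]
tool_rot: [0.001, 0.998, 0.064, 0.002]
contact_force: [-0.8, -0.2, -1.6]
gripper_width: 0.681
grasp_force: 64.9
```

```bash
python3 - <<'E'
from h import *
s=state();print(wb(s["tool_pos"]),s["tool_pos"],s["contact_force"],s["ft_torque"],s["joint_pos"])
rows([(0,bw([-.06-.0325,0,zz-.015]),ori(BY)) for zz in (.06,.033)])
f=grab_frame("wrist");np.savez("w4.npz",**f);w=cloud(f);b=wb(w.reshape(-1,3)).reshape(w.shape)
t=rot(s).inv().apply(w.reshape(-1,3)-s["tool_pos"]).reshape(w.shape)
m=(f["color"].min(-1)>90)&(abs(t[...,2]+.018)<.02)&(t[...,0]>.015)&(t[...,0]<.15)&(abs(t[...,1])<.04)
q=t[m];print(m.sum(),cv2.minAreaRect((q[:,:2]*1000).astype(np.float32)),[np.median(q[abs(q[:,0]-x)<.01][:,2]) for x in (.03,.05,.07,.09)],q[:,0].max())
q=b.reshape(-1,3);q=q[(q[:,2]>.037)&(q[:,2]<.0425)&(abs(q[:,1])<.03)&(q[:,0]>.055)&(q[:,0]<.09)];print("stop",len(q),np.percentile(q,[1,50,99],axis=0) if len(q) else 0)
save("w4.png",f["color"])
E
```

```text
[-0.09258458 -0.00333441  0.10506268] [0.44785301 0.1666518  0.10506268] [-0.80724423 -0.15529015 -1.55819379] [ 0.02425076  0.04151833 -0.03826398] [ 0.20179361 -0.1963755   2.06713771 -0.00259276  1.26733719  1.6454772 ]
0 -0.0003 -0.0069 0.1201 0.0015 -0.0024 0.0019; 0 -0.0004 -0.0071 0.1741 0.0015 -0.0024 0.0019
62467 ((60.59151840209961, -1.1860313415527344), (60.579593658447266, 91.46298217773438), 89.71024322509766) [np.float64(-0.01742010052471442), np.float64(-0.01728172955544185), np.float64(-0.01711909851941556), np.float64(-0.016968191632885078)] 0.10626805876545772
stop 0 0
```

View pics/w4.png

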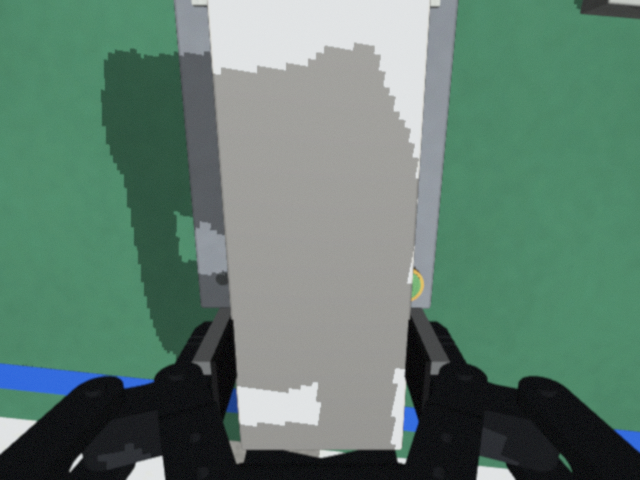

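The plate sits level and centred between the pads at (320,250), with the clear board beneath. Lowering onto the bed.

>>> jog_arm:
  motion: "0 0 -0.005 0.06 0 0 0.002; 0 0 -0.005 0.11 0 0 0.002; 0 0 -0.005 0.145 0 0 0.002; 0 0 -0.005 0.165 0 0 0.002; 0 0 -0.005 0.17 0 0 0.002"

```text
time: 13.95
tool_pos: [0.4481, 0.1676, 0.019]
tool_rot: [0.001, 0.998, 0.061, 0.001]
contact_force: [-0.0, -0.6, -0.7]
gripper_width: 0.676
grasp_force: 64.9
```

>>> jog_arm:
  motion: "0 0 0 0 0 0 0; 0 0 0 0.001 0 0 0; 0 0 0 0.002 0 0 0; 0 0 0 0.002 0 0 0; 0 0 0 0.002 0 0 0"

```text
time: 14.58
tool_pos: [0.4481, 0.168, 0.0183]
tool_rot: [0.001, 0.998, 0.061, 0.002]
contact_force: [-0.3, -0.8, -2.2]
gripper_width: 0.684
grasp_force: 64.9
```

```bash
python3 - <<'E'
from h import *
s=state();print(wb(s["tool_pos"]),s["contact_force"],s["ft_torque"])
rows([(0,bw([-.0925,-.001,.0165]),ori(BY))])
E
```

```text
[-0.09217354 -0.00206657  0.01830127] [-0.33319158 -0.75685205 -2.20066297] [-0.02058115  0.00141276 -0.01769296]
0 -0.0007 -0.0021 0.0036 0.0015 -0.0021 -0.0017
```

>>> jog_arm:
  motion: "0 0 0 0.001 0 0 0; 0 0 0 0.001 0 0 0; 0 0 0 0.002 0 0 0; 0 0 0 0.002 0 0 0; 0 0 0 0.002 0 0 0"

```text
time: 15.2
tool_pos: [0.4481, 0.1679, 0.0172]
tool_rot: [0.001, 0.998, 0.061, 0.002]
contact_force: [-0.2, -0.4, -1.2]
gripper_width: 0.676
grasp_force: 64.9
```

>>> jog_arm:
  motion: "0 0 0 0.001 0 0 0; 0 0 0 0.001 0 0 0; 0 0 0 0.001 0 0 0; 0 0 0 0.001 0 0 0; 0 0 0 0.001 0 0 0"

```text
time: 15.82
tool_pos: [0.4481, 0.1679, 0.0167]
tool_rot: [0.001, 0.998, 0.061, 0.002]
contact_force: [-0.8, 0.6, -1.3]
gripper_width: 0.682
grasp_force: 64.9
```

>>> jog_arm:
  motion: "0 0 0 0.001 0 0 0; 0 0 0 0.001 0 0 0; 0 0 0 0.001 0 0 0; 0 0 0 0.001 0 0 0; 0 0 0 0.001 0 0 0"

```text
time: 16.45
tool_pos: [0.4481, 0.1679, 0.0164]
tool_rot: [0.001, 0.998, 0.061, 0.002]
contact_force: [-1.3, -0.9, 2.3]
gripper_width: 0.681
grasp_force: 65.2
```

>>> jog_arm:
  motion: "0 0 0 0.001 0 0 0; 0 0 0 0.001 0 0 0; 0 0 0 0.001 0 0 0; 0 0 0 0.001 0 0 0; 0 0 0 0.001 0 0 0"

```text
time: 17.08
tool_pos: [0.4481, 0.1679, 0.0162]
tool_rot: [0.001, 0.998, 0.061, 0.001]
contact_force: [-2.8, -1.3, 5.2]
gripper_width: 0.674
grasp_force: 65.6
```

>>> jog_arm:
  motion: "0 0.012 0 -0.0012 0 0 -0.001; 0 0.03 -0.001 -0.0012 0 0 -0.0017; 0 0.052 -0.001 -0.0012 0 0 -0.0017; 0 0.072 -0.002 -0.0012 0 0 -0.0017; 0 0.08 -0.002 -0.0012 0 0 -0.0017"

```text
time: 17.7
tool_pos: [0.4884, 0.1738, 0.0164]
tool_rot: [0.001, 0.998, 0.062, 0.001]
contact_force: [-4.4, -0.7, 5.3]
gripper_width: 0.679
grasp_force: 65.6
```

>>> jog_arm:
  motion: "0 0 0 0 0 0 0; 0 0.001 0 0 0 0 0; 0 0.002 0 0 0 0 0; 0 0.003 0 0 0 0 0; 0 0.003 0 0 0 0 0"

```text
time: 18.32
tool_pos: [0.4886, 0.1739, 0.0164]
tool_rot: [0.001, 0.998, 0.062, 0.001]
contact_force: [-3.5, -0.4, 3.2]
gripper_width: 0.675
grasp_force: 65.4
```

```bash
python3 - <<'E'
from h import *
s=state();print(wb(s["tool_pos"]),s["contact_force"],s["ft_torque"],(rot(s).inv()*ori(BY)).as_rotvec())
f=grab_frame("top");w=cloud(f);b=wb(w.reshape(-1,3)).reshape(w.shape)
f=grab_frame("scene")
for c in("top","scene"):
  for n in ("end_stop","plate_center"):
    print(c,n,[(np.round(wb(d["at"]),4).tolist(),round(d["p"],2)) for d in place_of(c,n)][:2])
E
```

```text
[-0.05121991 -0.00124151  0.01641734] [-3.48836024 -0.44713392  3.19987964] [-0.04185975  0.50694484  0.02744031] [ 2.39012774e-03 -1.69267383e-03  4.18802283e-05]
top end_stop [([0.0676, -0.0027, 0.0186], 0.67)]
top plate_center [([-0.0033, -0.5808, 0.0014], 0.83), ([-0.0661, -0.2388, 0.0065], 0.79)]
scene end_stop [([0.0576, 0.001, 0.0181], 0.96), ([0.0398, 0.262, -0.0034], 0.15)]
scene plate_center [([-0.0633, -0.2456, 0.0005], 0.94), ([-0.0019, -0.5848, 0.0043], 0.84)]
```

>>> jog_arm:
  motion: "0 0.001 0 -0.0006 0 0 0; 0 0.002 0 -0.0006 0 0 0; 0 0.003 0 -0.0006 0 0 0; 0 0.003 0 -0.0006 0 0 0; 0 0.003 0 -0.0006 0 0 0"

```text
time: 19.25
tool_pos: [0.4907, 0.1741, 0.0167]
tool_rot: [0.001, 0.998, 0.062, 0.002]
contact_force: [0.0, 0.0, -1.4]
gripper_width: 0.68
grasp_force: 64.9
```

>>> jog_arm:
  motion: "0 0.001 0 0 0 0 0; 0 0.002 0 0 0 0 0; 0 0.003 0 0 0 0 0; 0 0.003 0 0 0 0 0; 0 0.003 0 0 0 0 0"

```text
time: 19.88
tool_pos: [0.4921, 0.1743, 0.0167]
tool_rot: [0.001, 0.998, 0.062, 0.002]
contact_force: [0.2, 0.2, -2.3]
gripper_width: 0.677
grasp_force: 64.9
```

>>> jog_arm:
  motion: "0 0.001 0 0 0 0 0; 0 0.002 0 0 0 0 0; 0 0.003 0 0 0 0 0; 0 0.003 0 0 0 0 0; 0 0.003 0 0 0 0 0"

```text
time: 20.5
tool_pos: [0.4936, 0.1745, 0.0167]
tool_rot: [0.001, 0.998, 0.062, 0.002]
contact_force: [-0.1, 0.2, -2.1]
gripper_width: 0.68
grasp_force: 64.9
```

>>> jog_arm:
  motion: "0 0.001 0 0 0 0 0; 0 0.001 0 0 0 0 0; 0 0.002 0 0 0 0 0; 0 0.002 0 0 0 0 0; 0 0.002 0 0 0 0 0"

```text
time: 21.12
tool_pos: [0.4946, 0.1747, 0.0167]
tool_rot: [0.001, 0.998, 0.062, 0.002]
contact_force: [-0.2, 0.4, -1.6]
gripper_width: 0.682
grasp_force: 64.9
```

>>> jog_arm:
  motion: "0 0.001 0 0 0 0 0; 0 0.001 0 0 0 0 0; 0 0.002 0 0 0 0 0; 0 0.002 0 0 0 0 0; 0 0.002 0 0 0 0 0"

```text
time: 21.75
tool_pos: [0.4955, 0.1748, 0.0167]
tool_rot: [0.001, 0.998, 0.062, 0.001]
contact_force: [-1.4, 1.0, -1.2]
gripper_width: 0.682
grasp_force: 64.9
```

>>> jog_arm:
  motion: "0 0.001 0 0 0 0 0; 0 0.001 0 0 0 0 0; 0 0.001 0 0 0 0 0; 0 0.001 0 0 0 0 0; 0 0.001 0 0 0 0 0"

```text
time: 22.38
tool_pos: [0.4955, 0.1748, 0.0164]
tool_rot: [0.001, 0.998, 0.062, 0.001]
contact_force: [-3.7, -0.5, -1.1]
gripper_width: 0.678
grasp_force: 65.0
```

>>> jog_arm:
  motion: "0 0.0006 0 0.0004 0 0 0; 0 0.0006 0 0.0004 0 0 0; 0 0.0006 0 0.0004 0 0 0; 0 0.0006 0 0.0006 0 0 0; 0 0.0006 0 0.0006 0 0 0"

```text
time: 23.0
tool_pos: [0.4955, 0.1748, 0.0164]
tool_rot: [0.001, 0.998, 0.062, 0.0]
contact_force: [-5.7, -0.4, 2.2]
gripper_width: 0.677
grasp_force: 65.3
```

```bash
python3 - <<'E'
from h import *
for _ in range(3):
    f=grab_frame("wrist");s=state();print(wb(s["tool_pos"]),R.from_euler('z',-BY).apply(s["contact_force"]),s["ft_torque"])
w=cloud(f);b=wb(w.reshape(-1,3)).reshape(w.shape)
m=(f["color"].min(-1)>70)&(abs(b[...,2]-.033)<.006)&(b[...,0]>-.05)&(abs(b[...,1])<.036)&(b[...,0]<.02);q=b[m]
print(m.sum(),cv2.minAreaRect((q[:,:2]*1000).astype(np.float32)),[np.median(q[abs(q[:,0]-x)<.006][:,2]).round(4) for x in(-.03,-.01,.01)])
E
```

```text
[-0.04426614 -0.00118193  0.01641011] [-6.9265302  -0.7618958   2.28392022] [-0.0225395   0.97329291 -0.0489818 ]
[-0.04426766 -0.00117832  0.01640736] [-6.32001728  0.52846836  1.4941091 ] [-0.07680355  1.03590988 -0.03332931]
[-0.04427361 -0.00117911  0.01638008] [-6.00967768  0.32072812  2.37538744] [-0.09292683  1.00848531 -0.04948621]
38669 ((-14.999736785888672, -0.2822685241699219), (69.99491882324219, 71.37513732910156), 0.003526518354192376) [np.float64(0.034), np.float64(0.034), np.float64(0.034)]
```

>>> jog_arm:
  motion: "90 0 0 0 0 0 0; 90 0 0 0 0 0 0; 90 0 0 0 0 0 0; 90 0 0 -0.02 0 0 0; 90 0 0 -0.08 0 0 0"

```text
time: 23.78
tool_pos: [0.495, 0.1746, 0.0557]
tool_rot: [0.001, 0.998, 0.062, -0.0]
contact_force: [0.8, 0.1, -0.2]
gripper_width: 0.896
grasp_force: 0.0
```

```bash
cat > chk.py <<'E'
from h import *
f=grab_frame("wrist");w=cloud(f);b=wb(w.reshape(-1,3)).reshape(w.shape)
m=(f["color"].min(-1)>70)&(abs(b[...,2]-.034)<.003)&(b[...,0]>-.15)&(abs(b[...,1])<.04)&(b[...,0]<.025);q=b[m]
print(m.sum(),cv2.minAreaRect((q[:,:2]*1000).astype(np.float32)),np.percentile(q,[.5,99.5],axis=0))
E
python3 - <<'E'
from h import *
s=state();print(s["tool_pos"],wb(s["tool_pos"]),s["contact_force"])
rows([(90,bw([-.07,0,.26]),ori(BY))])
E
```

```text
[0.49495936 0.17464581 0.05574057] [-0.04484918 -0.0012741   0.05574057] [ 0.81044322  0.11950512 -0.17962243]
90 -0.0505 -0.0015 -0.4085 0.0017 0.0003 -0.0001
```

>>> jog_arm:
  motion: "80 -0.02 0 -0.1 0 0 0; 70 -0.04 0 -0.2 0 0 -0.1; 60 -0.05 0 -0.3 0 0 -0.22; 50 -0.05 0 -0.4 0 0 -0.34; 40 -0.05 0 -0.42 0 0 -0.46"

```text
time: 24.4
tool_pos: [0.4727, 0.1726, 0.2727]
tool_rot: [0.003, 0.917, 0.399, 0.006]
contact_force: [0.4, -0.6, -0.2]
gripper_width: 0.402
grasp_force: 0.0
```

```bash
python3 chk.py; python3 - <<'E'
from h import *
a=np.load("arc0.npz");P=a["P"];R0=R.from_quat(a["q"]);H=bw([.05,0,.048]);ey=R.from_euler('z',BY).apply([0,1,0])
q=R.from_rotvec(ey*1.45);r=q*R0;p=H+q.apply(P-H);z=r.apply([0,0,1])
print(wb(state()["tool_pos"]))
rows([(35,bw([-.03,0,.26]),ori(BY+np.pi/2)),(35,p-.14*z,r)])
E
```

```text
8170 ((-31.04651641845703, -0.015655517578125), (112.0308837890625, 60.105491638183594), 0.15202638506889343) [[-0.08604033 -0.02956489  0.03169496]
 [ 0.02448954  0.02979937  0.035845  ]]
[-0.06738226 -0.00049502  0.27208136]
35 0.0577 0.0472 0.0250 0.0077 -0.0024 -0.5809; 35 0.3501 0.2934 0.1680 0.4433 -0.2039 -0.5562
```

Plate is centred (y 0.0) and square within 0.2°. Back to the clip.

>>> jog_arm:
  motion: "35 0.05 0.04 0.02 0 0 -0.12; 35 0.06 0.047 0.025 0 0 -0.24; 35 0.06 0.047 0.025 0 0 -0.36; 35 0.06 0.047 0.025 0 0 -0.48; 35 0.0577 0.0472 0.025 0.0077 -0.0024 -0.5809"

```text
time: 25.08
tool_pos: [0.5074, 0.177, 0.2535]
tool_rot: [-0.003, 0.664, 0.748, -0.004]
contact_force: [-0.2, -0.3, 0.3]
gripper_width: 0.349
grasp_force: 0.0
```

```bash
cat > pre.py <<'E'
from h import *
import sys
a=np.load("arc0.npz");P=a["P"];R0=R.from_quat(a["q"]);H=bw([.05,0,.048]);ey=R.from_euler('z',BY).apply([0,1,0])
q=R.from_rotvec(ey*1.45);r=q*R0;p=H+q.apply(P-H);z=r.apply([0,0,1])
s=state();print(wb(s["tool_pos"]),wb(p),s["contact_force"],s["joint_pos"].round(2))
for d in map(float,sys.argv[1:]): rows([(30,p-d*z,r)])
E
python3 pre.py .14 .08
```

```text
[-0.03224245 -0.00051295  0.25353611] [7.19585460e-02 1.22063018e-05 8.35165144e-02] [-0.21251451 -0.2964948   0.319987  ] [ 0.2  -0.16  1.78  0.    1.53  0.08]
30 0.0034 0.3896 0.1218 0.4590 -0.0001 -0.0047
30 0.0031 0.3133 0.2144 0.4590 -0.0001 -0.0047
```

>>> jog_arm:
  motion: "30 0.001 0.11 0 0.09 0 0; 30 0.002 0.22 0.03 0.2 0 0; 30 0.003 0.33 0.08 0.32 0 -0.003; 30 0.0034 0.3896 0.12 0.43 0 -0.0047; 30 0.0034 0.3896 0.1218 0.459 0 -0.0047"

```text
time: 25.7
tool_pos: [0.7003, 0.2001, 0.1767]
tool_rot: [-0.233, 0.622, 0.7, -0.263]
contact_force: [0.4, -0.3, -0.4]
gripper_width: 0.3
grasp_force: 0.0
```

>>> jog_arm:
  motion: "30 0 0 0 0 0 0; 30 0 0 0.06 0 0 0; 30 0 0 0.12 0 0 0; 30 0 0 0.12 0 0 0; 30 0 0 0.12 0 0 0"

```text
time: 26.32
tool_pos: [0.6632, 0.1967, 0.149]
tool_rot: [-0.225, 0.623, 0.705, -0.253]
contact_force: [0.2, 0.7, -0.3]
gripper_width: 0.3
grasp_force: 0.0
```

```bash
python3 pre.py .03 0; python3 - <<'E'
from h import *
f=grab_frame("wrist");save("w5.png",f["color"])
print([(np.round(wb(d["at"]),4).tolist(),round(d["p"],2)) for d in place_of("wrist","clip_grip")])
E
```

```text
[ 0.12482872 -0.00038111  0.14900282] [7.19585460e-02 1.22063018e-05 8.35165144e-02] [ 0.23657715  0.67636723 -0.3196259 ] [0.17 0.71 1.02 0.04 2.09 0.05]
30 0.0003 0.0025 0.1083 0.0042 -0.0013 -0.0015
30 0.0002 0.0021 0.1683 0.0042 -0.0013 -0.0015
[([0.0834, 0.0004, 0.0899], 0.58)]
```

View pics/w5.png

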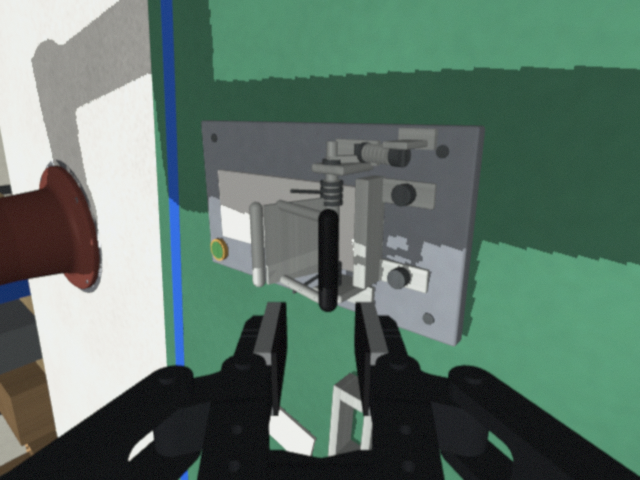

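The view shows the bar at (328,260) between the pads, and the plate lying under the upright blade. Going in to grip.

>>> jog_arm:
  motion: "30 0 0.0025 0.06 0.004 0 -0.0015; 30 0 0.0025 0.12 0.004 0 -0.0015; 30 0 0.002 0.168 0.004 0 -0.0015; 30 0 0.002 0.168 0.004 0 -0.0015; 30 0 0.002 0.168 0.004 0 -0.0015"

```text
time: 27.05
tool_pos: [0.6111, 0.1903, 0.082]
tool_rot: [-0.228, 0.622, 0.704, -0.256]
contact_force: [0.4, 0.2, 0.0]
gripper_width: 0.301
grasp_force: 0.0
```

>>> jog_arm:
  motion: "0 0 0 0 0 0 0; 0 0 0 0 0 0 0; 0 0 0 0 0 0 0; 0 0 0 0 0 0 0; 0 0 0 0 0 0 0"

```text
time: 27.68
tool_pos: [0.612, 0.1904, 0.0817]
tool_rot: [-0.227, 0.622, 0.705, -0.255]
contact_force: [6.6, 1.6, 0.7]
gripper_width: 0.103
grasp_force: 58.5
```

```bash
python3 - <<'E'
from h import *
arcrows((1.38,1.28,1.18,1.08,.98),1.45)
E
```

```text
cmd-meas mm [ 0.2735702  -2.07937025 -0.56572725] ang [ 0.00140406 -0.00236555  0.00014651] F [6.58546905 1.55713636 0.73758353] 0.10289353303726373 [0.17 0.66 1.22 0.04 1.96 0.05]
0 0.0000 -0.0058 0.0010 -0.0467 -0.0000 -0.0001; 0 0.0000 -0.0138 0.0032 -0.1133 -0.0001 -0.0002; 0 0.0000 -0.0216 0.0062 -0.1800 -0.0001 -0.0003; 0 0.0000 -0.0291 0.0099 -0.2467 -0.0002 -0.0004; 0 0.0000 -0.0361 0.0144 -0.3133 -0.0003 -0.0005
```

>>> jog_arm:
  motion: "0 0 -0.0058 0.001 -0.0467 0 0; 0 0 -0.0138 0.0032 -0.1133 0 0; 0 0 -0.0216 0.0062 -0.18 0 0; 0 0 -0.0291 0.0099 -0.2467 0 0; 0 0 -0.0361 0.0144 -0.3133 0 0"

```text
time: 28.3
tool_pos: [0.594, 0.188, 0.0886]
tool_rot: [-0.075, 0.658, 0.745, -0.082]
contact_force: [4.5, 0.7, -0.8]
gripper_width: 0.1
grasp_force: 59.2
```

```bash
python3 - <<'E'
from h import *
arcrows((.9,.82,.74,.66,.58),.98)
E
```

```text
cmd-meas mm [ 0.34304897 -1.78502364 -0.61295506] ang [ 0.00509645 -0.00224312 -0.00159436] F [ 4.4575012   0.74827125 -0.84092212] 0.1001997960414214 [0.18 0.31 1.58 0.02 1.47 0.05]
0 0.0000 -0.0066 0.0012 -0.0533 -0.0000 -0.0001; 0 0.0000 -0.0130 0.0030 -0.1067 -0.0001 -0.0002; 0 0.0000 -0.0193 0.0052 -0.1600 -0.0001 -0.0002; 0 0.0000 -0.0254 0.0080 -0.2133 -0.0002 -0.0003; 0 0.0000 -0.0312 0.0112 -0.2667 -0.0002 -0.0004
```

>>> jog_arm:
  motion: "0 0 -0.0066 0.0012 -0.0533 0 0; 0 0 -0.013 0.003 -0.1067 0 0; 0 0 -0.0193 0.0052 -0.16 0 0; 0 0 -0.0254 0.008 -0.2133 0 0; 0 0 -0.0312 0.0112 -0.2667 0 0"

```text
time: 28.92
tool_pos: [0.5768, 0.1859, 0.087]
tool_rot: [0.056, 0.66, 0.747, 0.066]
contact_force: [2.2, -0.0, -0.6]
gripper_width: 0.1
grasp_force: 59.2
```

```bash
python3 - <<'E'
from h import *
arcrows((.51,.45,.39,.33,.28),.58)
E
```

```text
cmd-meas mm [ 0.36279475 -0.60763997 -0.75213448] ang [ 0.00208559 -0.00128704 -0.0026092 ] F [ 2.20349608 -0.03382356 -0.61041263] 0.10044780269313702 [ 0.19  0.03  1.89 -0.01  1.04  0.07]
0 0.0000 -0.0058 0.0010 -0.0467 -0.0000 -0.0001; 0 0.0000 -0.0106 0.0023 -0.0867 -0.0001 -0.0001; 0 0.0000 -0.0154 0.0038 -0.1267 -0.0001 -0.0002; 0 0.0000 -0.0201 0.0055 -0.1667 -0.0001 -0.0002; 0 0.0000 -0.0239 0.0072 -0.2000 -0.0002 -0.0003
```

>>> jog_arm:
  motion: "0 0 -0.0058 0.001 -0.0467 0 0; 0 0 -0.0106 0.0023 -0.0867 0 0; 0 0 -0.0154 0.0038 -0.1267 0 0; 0 0 -0.0201 0.0055 -0.1667 0 0; 0 0 -0.0239 0.0072 -0.2 0 0"

```text
time: 29.55
tool_pos: [0.5648, 0.1843, 0.0809]
tool_rot: [0.153, 0.644, 0.729, 0.176]
contact_force: [1.2, -0.7, -1.3]
gripper_width: 0.101
grasp_force: 59.2
```

```bash
python3 - <<'E'
from h import *
arcrows((.25,.22,.2,.18,.18),.28)
arcrows((.16,.16,.16,.16,.16),.18)
E
```

```text
cmd-meas mm [ 0.37029308  0.73104085 -0.95397905] ang [-0.00087187 -0.00040305 -0.00313061] F [ 1.20905441 -0.71216204 -1.25660458] 0.10132293776999078 [ 0.21 -0.13  2.11 -0.06  0.69  0.12]
0 0.0000 -0.0025 0.0004 -0.0200 -0.0000 -0.0000; 0 0.0000 -0.0049 0.0009 -0.0400 -0.0000 -0.0001; 0 0.0000 -0.0066 0.0012 -0.0533 -0.0000 -0.0001; 0 0.0000 -0.0082 0.0016 -0.0667 -0.0001 -0.0001; 0 0.0000 -0.0082 0.0016 -0.0667 -0.0001 -0.0001
cmd-meas mm [ 0.35923409 -3.36351211 -0.14404455] ang [-0.10087174 -0.00032626 -0.00329578] F [ 1.20905441 -0.71216204 -1.25660458] 0.10132293776999078 [ 0.21 -0.13  2.11 -0.06  0.69  0.12]
0 0.0000 -0.0017 0.0003 -0.0133 -0.0000 -0.0000; 0 0.0000 -0.0017 0.0003 -0.0133 -0.0000 -0.0000; 0 0.0000 -0.0017 0.0003 -0.0133 -0.0000 -0.0000; 0 0.0000 -0.0017 0.0003 -0.0133 -0.0000 -0.0000; 0 0.0000 -0.0017 0.0003 -0.0133 -0.0000 -0.0000
```

>>> jog_arm:
  motion: "0 0 -0.0025 0.0004 -0.02 0 0; 0 0 -0.0049 0.0009 -0.04 0 0; 0 0 -0.0066 0.0012 -0.0533 0 0; 0 0 -0.0082 0.0016 -0.0667 0 0; 0 0 -0.0082 0.0016 -0.0667 0 0"

```text
time: 30.18
tool_pos: [0.5609, 0.1838, 0.0775]
tool_rot: [0.185, 0.636, 0.719, 0.211]
contact_force: [-5.1, -3.0, 5.4]
gripper_width: 0.099
grasp_force: 60.1
```

>>> jog_arm:
  motion: "0 0 0 0 0 0 0; 0 0 0 0 0 0 0; 0 0 -0.0008 0.0001 -0.0067 0 0; 0 0 -0.0017 0.0003 -0.0133 0 0; 0 0 -0.0017 0.0003 -0.0133 0 0"

```text
time: 30.8
tool_pos: [0.5605, 0.1838, 0.0771]
tool_rot: [0.191, 0.634, 0.717, 0.218]
contact_force: [-4.5, -3.2, 5.7]
gripper_width: 0.101
grasp_force: 60.3
```

```bash
cat > st.py <<'E'
from h import *
F=[];
for _ in range(3):
    grab_frame("top");s=state();F.append(rot(s).inv().apply(s["contact_force"]))
print("Ftool",np.mean(F,0),"T",s["ft_torque"],s["time"])
a=np.load("arc0.npz");print("tilt angle",(rot(s)*R.from_quat(a["q"]).inv()).as_rotvec())
H=bw([.05,0,.048]);d0=wb(a["P"])-[.05,0,.048];d=wb(s["tool_pos"])-[.05,0,.048]
print("pos angle",np.arctan2(d0[2],d0[0])-np.arctan2(d[2],d[0]))
E
python3 st.py
```

```text
Ftool [-2.3991865  -0.75584378 -7.45797144] T [-0.34585513  0.09314255 -0.19618607] 30.95
tilt angle [-0.01819279  0.16282698 -0.00281368]
pos angle 0.11785871731297837
```

>>> jog_arm:
  motion: "0 0 -0.0008 0.0001 -0.0067 0 0; 0 0 -0.0008 0.0001 -0.0067 0 0; 0 0 -0.0008 0.0001 -0.0067 0 0; 0 0 -0.0008 0.0001 -0.0067 0 0; 0 0 -0.0008 0.0001 -0.0067 0 0"

```text
time: 31.58
tool_pos: [0.5602, 0.1838, 0.0767]
tool_rot: [0.194, 0.633, 0.716, 0.222]
contact_force: [-5.5, -4.2, 5.3]
gripper_width: 0.102
grasp_force: 60.2
```

```bash
python3 st.py
```

```text
Ftool [-2.73746366 -1.24195705 -7.76881137] T [-0.38254643  0.08328039 -0.13920561] 31.725
tilt angle [-0.01696929  0.15283426 -0.00278153]
pos angle 0.10779945878060682
```

>>> jog_arm:
  motion: "0 0 -0.0008 0.0001 -0.0067 0 0; 0 0 -0.0008 0.0001 -0.0067 0 0; 0 0 -0.0008 0.0001 -0.0067 0 0; 0 0 -0.0008 0.0001 -0.0067 0 0; 0 0 -0.0008 0.0001 -0.0067 0 0"

```text
time: 32.35
tool_pos: [0.5599, 0.1837, 0.0765]
tool_rot: [0.197, 0.632, 0.715, 0.225]
contact_force: [-5.1, -4.8, 5.4]
gripper_width: 0.102
grasp_force: 60.2
```

```bash
python3 st.py
```

```text
Ftool [-1.99832557 -1.03948857 -6.90734683] T [-0.41947035  0.08171507 -0.20343378] 32.5
tilt angle [-0.01568284  0.14288038 -0.00282298]
pos angle 0.09705332995682037
```

>>> jog_arm:
  motion: "0 0 -0.0008 0.0001 -0.0067 0 0; 0 0 -0.0008 0.0001 -0.0067 0 0; 0 0 -0.0008 0.0001 -0.0067 0 0; 0 0 -0.0008 0.0001 -0.0067 0 0; 0 0 -0.0008 0.0001 -0.0067 0 0"

```text
time: 33.12
tool_pos: [0.5597, 0.1837, 0.0762]
tool_rot: [0.2, 0.631, 0.714, 0.229]
contact_force: [-5.8, -3.4, 5.3]
gripper_width: 0.101
grasp_force: 60.2
```

```bash
python3 st.py
```

```text
Ftool [-3.11227821 -0.9263757  -7.03452742] T [-0.36787574  0.01951018 -0.25129925] 33.275
tilt angle [-0.01436914  0.13282083 -0.00286337]
pos angle 0.08754926925217044
```

>>> jog_arm:
  motion: "0 0 -0.0008 0.0001 -0.0067 0 0; 0 0 -0.0008 0.0001 -0.0067 0 0; 0 0 -0.0008 0.0001 -0.0067 0 0; 0 0 -0.0008 0.0001 -0.0067 0 0; 0 0 -0.0008 0.0001 -0.0067 0 0"

```text
time: 33.9
tool_pos: [0.5597, 0.1837, 0.0763]
tool_rot: [0.204, 0.63, 0.712, 0.233]
contact_force: [-3.7, -4.4, 6.3]
gripper_width: 0.103
grasp_force: 60.0
```

```bash
python3 st.py
```

```text
Ftool [-3.32193513  0.41613693 -6.62620827] T [-0.44494415 -0.1935521  -0.31047641] 34.05
tilt angle [-0.01292042  0.12193283 -0.00283291]
pos angle 0.08958787891273756
```

Contact: the motion has stalled and the moment has shifted. One more tiny nudge to be sure, then I hold.

>>> jog_arm:
  motion: "0 0 -0.0003 0 -0.0025 0 0; 0 0 -0.0003 0 -0.0025 0 0; 0 0 -0.0003 0 -0.0025 0 0; 0 0 -0.0003 0 -0.0025 0 0; 0 0 -0.0003 0 -0.0025 0 0"

```text
time: 34.67
tool_pos: [0.5597, 0.1837, 0.0763]
tool_rot: [0.205, 0.63, 0.712, 0.234]
contact_force: [-3.1, -3.5, 5.5]
gripper_width: 0.101
grasp_force: 60.0
```

```bash
python3 st.py
```

```text
Ftool [-3.3796271   0.95851809 -6.18823554] T [-0.42601864 -0.15626434 -0.28184663] 34.825
tilt angle [-0.01232712  0.11793228 -0.00292711]
pos angle 0.09006467197961232
```

>>> jog_arm:
  motion: "14 0 0 0 0 0 0; 18 0 0 0 0 0 0; 30 0 0 0 0 0 0; 30 0 0 0 0 0 0; 30 0 0 0 0 0 0"

```text
time: 35.45
tool_pos: [0.5583, 0.1838, 0.0745]
tool_rot: [0.204, 0.63, 0.712, 0.233]
contact_force: [0.9, -0.5, -0.1]
gripper_width: 0.306
grasp_force: 0.0
```

>>> jog_arm:
  motion: "30 0 0 -0.03 0 0 0; 30 0 0 -0.08 0 0 0; 30 0 0 -0.15 0 0 0; 30 0 0 -0.24 0 0 0; 30 0 0 -0.34 0 0 0"

```text
time: 36.08
tool_pos: [0.458, 0.1707, 0.2126]
tool_rot: [0.204, 0.63, 0.712, 0.233]
contact_force: [0.2, -0.3, 0.4]
gripper_width: 0.3
grasp_force: 0.0
```

```bash
python3 - <<'E'
from h import *
s=state();print(wb(s["tool_pos"]),s["contact_force"])
f=grab_frame("wrist");save("w6.png",f["color"]);w=cloud(f);b=wb(w.reshape(-1,3)).reshape(w.shape)
print([(np.round(wb(d["at"]),4).tolist(),round(d["p"],2)) for n in("clip_grip","plate_center") for d in place_of("wrist",n)])
q=b.reshape(-1,3);k=q[(q[:,2]>.03)&(q[:,2]<.037)&(q[:,0]>-.12)&(q[:,0]<-.005)&(abs(q[:,1])<.04)];print(cv2.minAreaRect((k[:,:2]*1000).astype(np.float32)),k.min(0),k.max(0))
E
```

```text
[-0.08204226 -0.0005512   0.21256557] [ 0.20786988 -0.25775908  0.38522814]
[([0.0168, 0.0, 0.0851], 0.62), ([-0.0089, -0.0035, 0.0332], 0.83), ([-0.0666, -0.2424, 0.0022], 0.53)]
((-46.2047119140625, -0.015415191650390625), (82.521240234375, 60.59678649902344), 0.16214561462402344) [-0.08749254 -0.03029596  0.03006484] [-0.00502294  0.03038074  0.03627504]
```

View pics/w6.png

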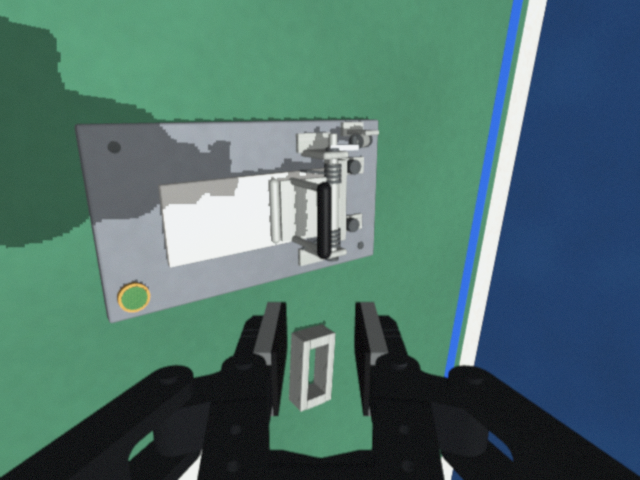

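The clip lies down on the plate (lip on the glass at (276,210), bar at (325,220)). The plate is in line, its rear edge at −87 mm, which puts the front edge on the stop face. The hand is clear, so I hand in.

```bash
python3 -c "
from plant import job_done
print(job_done())"
```

```text
the job is handed in; nothing more can be done
None
```

The job is handed in, with no verdict returned: by the last camera check the plate lies home against the stop, centred and square, with the clip down on the glass, and the hand is clear.

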